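Put the dibber away in an interlocked seed chest

ROBOT

A 6-joint arm with a two-finger parallel gripper is mounted at the origin on the work surface. World frame = base frame: x ahead of the robot, y to its left, z up, the work surface at z = 0. Lengths are in mm, angles in rad, forces in N, time in s.
With the tool pointing down it reaches from about 350 to 875 mm from the base axis. Payload 4.2 kg.
Tool frame: the origin (TCP) lies midway between the tips of the shut fingers; the grasp point (between the pads) lies 19 mm behind it (arm.tcp_to_grasp is the distance from the TCP to the grasp point, in mm); z points along the fingers, y is the line along which they close (so a half turn about z gives the same grasp; the last joint's range is limited). The gripper opens to 85 mm and grips with 20 to 120 N. Pads are 22 mm wide; open, the fingers measure 114 mm over their backs; the gripper's body (76 mm by 85 mm) begins 54 mm behind the grasp point. The pads swing forward as they close: fully open they stand 13 mm farther back than shut.
Start: joints at [-0.903, 0.385, 0.008, 0, -1.194, -0.259], TCP at [248.456, -573.471, 231.312] pointing down, gripper open.
Joint ranges: [-3.14, 3.14], [-1.21, 2.06], [-1.07, 1.41], [-3.16, 2.05], [-2.99, -0.16], [-3.1, 3.1]. Speed limits (rad/s): [2.79, 2.79, 3.14, 3.14, 3.14, 3.14].

INTERFACE

Orientations are given as a unit quaternion [x, y, z, w].
In Python, from bench import arm gives the robot as it stands.
- The arm moves only by the tool arm_command, never from a script. Its argument "rows" is a list of rows, each a list of 2 entries, a list of its own where there are three numbers: the shift along the tool's x, y, z as a fraction of full scale, then the turn, a rotation vector about the tool's x, y, z as a fraction of full scale. In form: [[[x, y, z], [wx, wy, wz]], ...]. A call has 1 to 5 rows; each row is the pose to reach, as a shift and turn from the pose commanded when the call began, along the tool's axes at that moment, turning the shorter way round; what a row does not reach only later rows make up. Full scale, the value 1, is 0.25 m for a shift and 180 degrees for a turn. A row lasts 1/10 s, in which the tool goes at most 50 mm and 8.59 degrees, less where a joint would pass 70% of its speed; a pose out of reach is approached as far as the arm can. A call with a number of a shift or a turn outside -1 to 1 is refused whole. A call with a gripper value outside its range is refused whole. "grip" is the opening, from 0 (shut) to 1 (fully open), set as the call begins (left out, the last holds). The fingers move at their own pace and stop on an object; the grip force is fixed at half the most. Time passes only in rows, so rows that repeat a pose let the fingers close. It gives the time, the measured TCP pose, the force, the opening and the grip force at its end, in the units of the state.
- arm.read_state(): the state, without advancing time (a new reading comes with each control period).
- arm.get_image(name): name is "scene" or "top" or "wrist"; returns (picture, depth): 400x640x3 uint8, blue, green, red; 400x640 float32, mm along the optical axis (not along the pixel's ray), 0 where there is no reading.
- arm.camera_info(name): a dict with "fx", "fy", "cx", "cy" (pixels), "k1" (the pictures are not rectified: a ray, as slopes to the right and down, at radius r is drawn at 1 + k1 r^2 times it, then the intrinsics apply), "extrinsics" (4x4, takes a point from camera to world coordinates). Camera axes: x right, y down, z forward; pixel columns grow to the right and rows downward; lengths in mm; the calibration is good to about 2 mm. A picture is of the moment at which its call begins: read the wrist's pose just before it. camera_info takes no time and is no camera call; for the wrist camera it gives the pose at the moment of the call.
- arm.job_done(): hands the job in; it is judged then, once.
Trained networks look in the newest picture that a camera, given by its name, has taken for a name from the list of things; names that differ only in an ending like _2 or _b are one class to them, and where a whole thing is asked for, a point or a joint stands for the part that bears it (a point fixed in the world has none). Each returns a list of dicts, best first, with "score" (0 to 1); they miss things now and then, are a little off and sometimes report something else, mostly with a low value. They report only what shows in the picture. A call takes as long as a camera call.
- arm.spot_in(camera, query): "position" ([column, row] in pixels, amid what is visible of it).
The state is a dict: "clock": time; "joints": joint angles; "joint_vel": joint speeds; "joint_efforts": joint torques, N m; "position": TCP position; "ee_rot": TCP orientation; "contact_force": force on the tool from outside, world axes, zero at the start; "wrist_torque": the same for the moment, N m; "gripper_width": finger opening in mm; "grasp_force": force on a finger pad.
Only numpy, scipy, OpenCV 4.12 (cv2) and the standard library are available. Lean on these libraries where they do the work, as an engineer would, in place of code of your own. Each camera call takes 0.05 s, during which the arm holds its last target. There are 200 camera calls.

TASK

Put the wooden T-handled dibber away, lying down, in the bar-handled drawer of the low grey seed chest, and leave all three drawers pushed fully home. The chest lets only one drawer out at a time, so the knob drawer that was left open must be shut fully first; leave the fin-handled drawer shut and do not knock or move the other things on the table or on the chest.

Things in the scene. Friction and masses are not known exactly. Their poses are not given: they have to be found in the camera images.
- chest_top (a point): Middle of the upper front edge of the fixed grey seed chest, 85 mm above the table; does not move with the drawers. Chest 380 wide (y), 220 deep (x), 85 high, three equal bays side by side 120 mm apart, the middle one in line with this point; which drawer is in which bay varies. Its x axis points into the chest, away from the robot; drawers come out along -x.
- bar_drawer (a joint): Opening of the bar-handled drawer in m: 0 = fully home, 0.15 = out at its stop; starts at 0. Needs about 6 N over the first 15 mm, then 2 N; stays where it is left. A hidden interlock joins the three drawers: while one is out by more than about 4 mm the other two are held shut (about 4 mm of play); pushing it home frees them.
- bar_drawer_handle (a point): Middle of the drawer's steel bar pull: round bar 10 mm thick, 72 mm long across the drawer, level, its axis 36 mm out from the drawer's front panel and 55 mm above the table. The gap between bar and panel is 31 mm and open from above. Axes as the chest's (x into the chest).
- bar_drawer_in (a point): Middle of the bar drawer's inner floor, 25 mm above the table; x into the chest. Inside it is 100 mm wide and runs from 106 mm before this point (-x) to 93 mm behind; walls 39 mm high, front panel 51 mm. When shut, the chest's front edge is 110 mm before this point; when open by q, all beyond x = q - 110 mm lies under the chest's top (53 mm above this floor).
- knob_drawer (a joint): Opening of the knob drawer in m: 0 = fully home; starts out by 0.07 to 0.14. It holds a cardboard box and a tin that are fixed in it. About 2 N moves it.
- knob_drawer_handle (a point): Point on the axis of the round steel knob, 55 mm above the table: knob 32 mm across, its face 11 mm further out (-x) than this point and 41 mm out from the drawer's front panel. Axes as the chest's.
- fin_drawer (a joint): Opening of the third drawer in m; starts at 0 and is to stay there.
- fin_drawer_handle (a point): Middle of the third drawer's pull: an upright steel fin 10 mm thick, 30 mm high, standing 36 mm out from its front panel, 55 mm above the table.
- dibber_mid (a point): Middle of the wooden dibber, half-way up, 13 mm above what it lies on. It lies flat, 110 mm long along its x axis: round shaft 26 mm thick from -55 to +25 mm, then tapering to a blunt tip at +55 mm; a cross handle 26 mm thick and 64 mm long (along y) at -42 mm. About 80 g. It starts on the table to the left or right of the chest's front.
- trowel_mid (a point): Steel hand trowel with a wooden handle, about 205 mm long along its x axis, 47 wide, up to 24 high, lying on the table on the side opposite the dibber. Leave alone.
- planter: Turquoise ceramic succulent planter, 84 mm across, 65 high (90 with leaves), standing on the middle or back of the chest's top. Origin at the centre of its underside. Leave alone.
- jar: Glass jar with clip-on lid, 88 mm across, 104 high, on the table's left side; origin at its underside. Leave alone.
- pot: Terracotta pot with succulent, 104 mm across, 90 high (115 with leaves), left of the chest; origin at its underside. Leave alone.
- sprayer: White bottle, 72 mm across, 160 high, right of the chest; origin at its underside. Leave alone.
- tin: Flat aluminium tin, 72 mm across, 28 high, on the table between robot and chest; origin at its underside. Leave alone.
- saucer: Terracotta saucer, 120 mm across, 20 high, on the table's right side; origin at its underside. Leave alone.

How it is judged:
By the outcome, as a careful person would: the job done as asked, in the order asked, and still so for the second after the job is handed in, with the robot touching nothing.
It also fails if it takes over 72 s, if anything falls off the work surface, if the arm or the gripper's body presses on something with over 40 N, if the wrist force passes 120 N, or if a joint passes its speed limit or range.

## Working session

There is one attempt and no reset: what is moved stays moved. The work goes in short steps, Python scripts to look and compute and a tool call to move; the robot and the scene stay as the last step left them, time stands still between calls to the robot, and variables do not carry over. Pictures are saved under pics/ and viewed, at most 10 in all, crops included, and the job is handed in when it is done.

Besides the shell and the picture viewer there is one more tool, called after ">>>" as name(argument=value, ...), one argument or row to a line, values as JSON. arm_command: Moves the arm, as the interface text tells. Shift numbers are shares of 0.25 m and turn numbers shares of 180 degrees, none past 1 either way. Its arguments: {"type":"object","properties":{"rows":{"type":"array","items":{"type":"array"}},"grip":{"type":"number"}},"required":["rows"]}

```bash
ls; mkdir -p pics; cat > h.py <<'E'
import numpy as np, cv2
from bench import arm
from scipy.spatial.transform import Rotation as R
def deproj(info,u,v,d):
    xd=(u-info['cx'])/info['fx']; yd=(v-info['cy'])/info['fy']
    x,y=xd,yd
    for _ in range(20):
        s=1+info['k1']*(x*x+y*y); x,y=xd/s,yd/s
    p=np.stack([x*d,y*d,d,np.ones_like(d)],-1)
    return (p@np.array(info['extrinsics']).T)[...,:3]
def cloud(info,dep):
    v,u=np.mgrid[:dep.shape[0],:dep.shape[1]].astype(float)
    P=deproj(info,u,v,dep.astype(float)); P[dep<=0]=np.nan
    return P
def shot(name,tag=None):
    info=arm.camera_info(name); im,dep=arm.get_image(name)
    if tag: cv2.imwrite(f'pics/{tag}.png',im)
    return info,im,cloud(info,dep)
E
python3 - <<'E'
from h import *
for c in ['top','scene']:
    info,im,P=shot(c,c+'1'); np.save(c+'P.npy',P); print(c,np.array(info['extrinsics'])[:3,3].round(),info['fx'])
    for q in ['bar_drawer_handle','knob_drawer_handle','fin_drawer_handle','dibber_mid','trowel_mid','planter','jar','pot','sprayer','tin','saucer']:
        for r in arm.spot_in(c,q)[:2]:
            u,v=r['position']; a,b=int(round(v)),int(round(u))
            print(q,round(r['score'],2),(round(u),round(v)),np.nanmedian(P[a-2:a+3,b-2:b+3].reshape(-1,3),0).round())
E
```

```text
pics
top [ 368.   25. 1540.] 443.9898986380367
bar_drawer_handle 0.8 (302, 190) [619.  59.  49.]
bar_drawer_handle 0.75 (336, 185) [632. -56.  71.]
knob_drawer_handle 0.96 (377, 202) [ 574. -195.   57.]
knob_drawer_handle 0.67 (310, 259) [385.  33.  28.]
fin_drawer_handle 0.71 (336, 183) [636. -55.  80.]
dibber_mid 0.75 (432, 215) [ 532. -389.   23.]
dibber_mid 0.34 (299, 190) [617.  69.  58.]
trowel_mid 0.84 (201, 232) [480. 406.   9.]
planter 0.8 (316, 142) [753.  11. 169.]
planter 0.36 (335, 155) [731. -53.  84.]
jar 0.97 (138, 248) [424. 580. 106.]
pot 0.48 (485, 221) [ 512. -579.    6.]
sprayer 0.68 (434, 176) [ 644. -365.  158.]
tin 0.76 (309, 261) [379.  37.  28.]
saucer 0.92 (487, 222) [ 508. -585.    6.]
scene [ 1141. -1045.  1118.] 434.9543865765687
bar_drawer_handle 0.57 (320, 191) [576.  87.  57.]
bar_drawer_handle 0.44 (359, 200) [768. -11. 162.]
knob_drawer_handle 0.88 (282, 238) [ 572. -196.   58.]
fin_drawer_handle 0.54 (312, 216) [616. -64.  66.]
dibber_mid 0.59 (239, 285) [ 535. -403.   24.]
trowel_mid 0.48 (337, 149) [488. 427.   5.]
planter 0.6 (357, 201) [763. -17. 155.]
jar 0.77 (339, 120) [431. 569.  65.]
pot 0.56 (374, 156) [691. 338.  91.]
sprayer 0.79 (272, 287) [ 667. -409.   98.]
tin 0.74 (268, 191) [381.  21.  28.]
tin 0.46 (360, 201) [773. -15. 158.]
saucer 0.64 (197, 327) [ 503. -572.    4.]
```

```bash
python3 - <<'E'
import cv2
im=cv2.imread('pics/top1.png'); c=im[110:290,260:500]; cv2.imwrite('pics/top1c.png',cv2.resize(c,None,fx=3.3,fy=3.3,interpolation=cv2.INTER_CUBIC))
E
```

```text
(no output)
```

View pics/top1c.png

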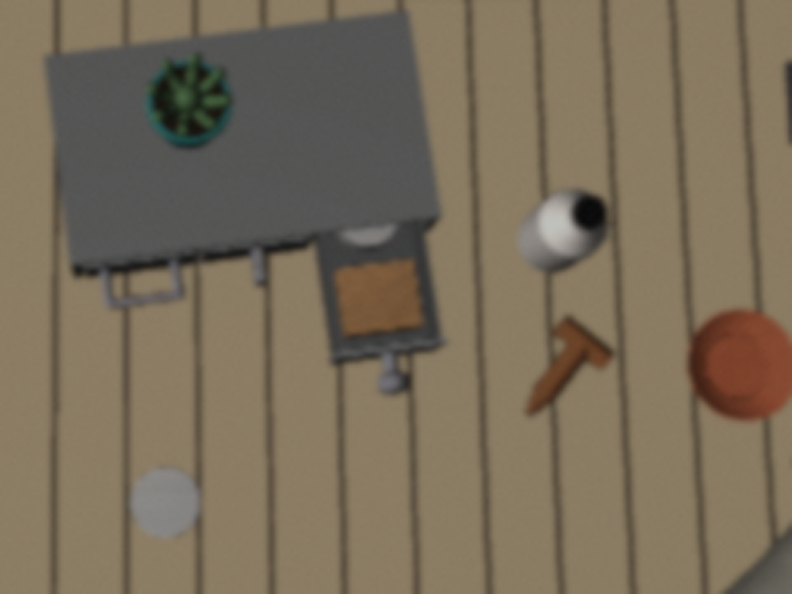

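```bash
python3 - <<'E'
from h import *
P=np.load('topP.npy')
x,y,z=P[...,0],P[...,1],P[...,2]
# chest top
m=(abs(z-85)<5)&(x>600)&(x<950)&(y>-300)&(y<250)
pts=P[m][:,:2].astype(np.float32); r=cv2.minAreaRect(pts); print('chest top',r,cv2.boxPoints(r).round(), len(pts), np.median(z[m]))
# dibber
m=(z>8)&(z<40)&(x>440)&(x<600)&(y<-310)&(y>-480)
pts=P[m]; c=pts[:,:2].mean(0); print('dib',len(pts),c,cv2.minAreaRect(pts[:,:2].astype(np.float32)),np.nanpercentile(pts[:,2],[50,95]))
print(cv2.boxPoints(cv2.minAreaRect(pts[:,:2].astype(np.float32))))
w,V=np.linalg.eigh(np.cov((pts[:,:2]-c).T)); print(w,V)
t=(pts[:,:2]-c)@V; print(np.histogram(t[:,1],8),[np.ptp(t[(t[:,1]>=a)&(t[:,1]<a+15),0]) if ((t[:,1]>=a)&(t[:,1]<a+15)).any() else 0 for a in range(-60,60,15)])
# handles: x<front, z 45..70
m=(z>42)&(z<72)&(x>520)&(x<640)&(y>-280)&(y<200)
for lo,hi in [(-260,-130),(-110,0),(0,130)]:
    k=m&(y>lo)&(y<hi); q=P[k]; 
    if len(q): print(lo,hi,len(q),q.mean(0).round(),q.min(0).round(),q.max(0).round())
s=arm.read_state(); print(s['position'],s['ee_rot'],s['clock'],R.from_quat(s['ee_rot']).as_matrix().round(3), arm.tcp_to_grasp)
E
```

```text
chest top ((775.4644775390625, -68.490966796875), (451.0935974121094, 337.25048828125), 88.35099792480469) [[ 600. -289.]
 [ 938. -299.]
 [ 951.  152.]
 [ 613.  162.]] 5897 85.53751860691682
dib 337 [ 515.86954421 -388.33979358] ((518.6748046875, -393.0160217285156), (153.50962829589844, 165.436767578125), 1.9384219646453857) [22.87393201 30.15537903]
[[ 439.16595 -312.94122]
 [ 444.7619  -478.28333]
 [ 598.18365 -473.09082]
 [ 592.5877  -307.74872]]
[ 467.39871749 1131.89812843] [[-0.7027399  -0.71144686]
 [-0.71144686  0.7027399 ]]
(array([ 5,  5, 75, 97, 54, 57, 39,  5]), array([-95.10063586, -71.95505968, -48.80948349, -25.66390731,
        -2.51833113,  20.62724506,  43.77282124,  66.91839743,
        90.06397361])) [np.float64(46.40878079095754), np.float64(61.60714187081669), np.float64(160.18935815212848), np.float64(143.29567498293503), np.float64(142.87936189809267), np.float64(101.94070281680484), np.float64(128.27220131012663), np.float64(53.18169705090587)]
-260 -130 679 [ 581. -188.   58.] [ 521. -249.   42.] [ 640. -130.   72.]
-110 0 79 [625. -56.  60.] [ 597. -107.   42.] [639.  -2.  72.]
0 130 172 [598.  59.  59.] [572.   1.  43.] [629. 130.  71.]
[ 248.42304886 -573.49094489  231.31290689] [-2.02960228e-01  9.79186982e-01 -1.52585395e-05 -8.82900508e-06] 1.2 [[-0.918 -0.397 -0.   ]
 [-0.397  0.918 -0.   ]
 [ 0.    -0.    -1.   ]] 18.700000000000003
```

The top view shows the chest yawed about +7°. The bar drawer is on the left with its handle at crop (145,300), the fin is in the middle at (260,265), and the open knob drawer is on the right with its knob at (392,378). The dibber's cross handle is at (585,340) and its tip at (530,412). The sprayer stands behind the dibber.

```bash
cat >> h.py <<'E'
def atz(info,u,v,z):
    a=deproj(info,np.float64(u),np.float64(v),np.float64(1)); c=np.array(info['extrinsics'])[:3,3]
    return c+(a-c)*(z-c[2])/(a[2]-c[2])
E
python3 - <<'E'
from h import *
info=arm.camera_info('top'); im=cv2.imread('pics/top1.png')
C=lambda a,b,z:atz(info,a/3.3+260-.35,b/3.3+110-.35,z)
for n,a,b,z in [('BL',47,57,85),('BR',407,12,85),('FR',438,215,85),('FL',73,265,85),('barL',110,303,60),('barR',182,295,60),('fin',261,284,70),('knob',391,392,60),('knobL',377,383,55),('knobR',407,376,55)]: print(n,C(a,b,z).round(1))
# dibber by colour
hsv=cv2.cvtColor(im,cv2.COLOR_BGR2HSV); 
roi=(slice(195,250),slice(412,455)); h=hsv[roi]
print(h[12:18,22:25].reshape(-1,3)[:4], h[5,2],h[40,35])
for thr in (110,130):
    m=((h[...,1]>thr)).astype(np.uint8)
    n,l,st,ce=cv2.connectedComponentsWithStats(m); k=1+np.argmax(st[1:,4]); print(thr,st[k],ce[k])
    vv,uu=np.nonzero(l==k); p=np.array([atz(info,u+412,v+195,16)[:2] for u,v in zip(uu,vv)])
    mu=p.mean(0); w,V=np.linalg.eigh(np.cov((p-mu).T)); d=V[:,1]; t=(p-mu)@d; 
    s=np.sign(np.mean(t**3)); t=t*s; d=d*s   # tail towards tip
    print('mean',mu,'dir to tip',d,np.degrees(np.arctan2(d[1],d[0])),t.min(),t.max(),'mid',mu+d*(t.max()+t.min())/2)
    n_=np.array([-d[1],d[0]]); print(np.ptp((p-mu)@n_))
E
```

```text
BL [828.7 152.6  85. ]
BR [ 875.9 -218.7   85. ]
FR [ 661.9 -244.3   85. ]
FL [612.5 125.3  85. ]
barL [577.3  89.3  60. ]
barR [585.1  15.9  60. ]
fin [594.4 -64.4  70. ]
knob [ 484.4 -195.4   60. ]
knobL [ 494.  -182.1   55. ]
knobR [ 501.  -212.9   55. ]
[[ 16  94  92]
 [ 18  81 110]
 [ 19  75 125]
 [ 14 128  80]] [ 18  72 139] [ 19  74 127]
110 [  8  12  25  28 258] [19.54263566 24.33333333]
mean [ 518.09542617 -388.26193024] dir to tip [-0.76683708  0.6418418 ] 140.07070476238366 -37.94139364819024 65.83871164024801 mid [ 507.39907725 -379.30909787]
63.617267768001525
130 [  9  12  24  27 219] [19.89041096 24.08675799]
mean [ 518.93971261 -389.50654672] dir to tip [-0.76539577  0.64355987] 139.94221468624346 -35.38113754422311 62.35193778620655 mid [ 508.61804434 -380.82788435]
59.92908678931575
```

>>> arm_command(
  rows=[
    [[-0.66,0.52,0],[0,0,0.0894]],
    [[-0.66,0.52,0],[0,0,0.0894]],
    [[-0.66,0.52,0],[0,0,0.0894]],
    [[-0.66,0.52,0],[0,0,0.0894]],
    [[-0.66,0.52,0],[0,0,0.0894]],
  ],
  grip=0,
)

```text
clock: 1.7
position: [349.6, -385.4, 231.9]
ee_rot: [-0.066, 0.998, 0.0, 0.001]
contact_force: [0.3, -0.6, 1.0]
gripper_width: 12.5
grasp_force: 0.0
```

>>> arm_command(
  rows=[
    [[-0.486,0.668,0.3],[0,0,0]],
    [[-0.486,0.668,0.3],[0,0,0]],
    [[-0.486,0.668,0.3],[0,0,0]],
    [[-0.486,0.668,0.3],[0,0,0]],
    [[-0.486,0.668,0.3],[0,0,0]],
  ],
)

```text
clock: 2.2
position: [448.1, -204.9, 155.0]
ee_rot: [-0.065, 0.998, 0.0, -0.001]
contact_force: [-0.5, 0.2, 0.1]
gripper_width: 0.1
grasp_force: 0.0
```

```bash
python3 - <<'E'
from h import *
s=arm.read_state(); print(s['position'],s['joints'])
info,im,P=shot('wrist','w1')
for q in ['knob_drawer_handle','bar_drawer_handle','dibber_mid']:
    for r in arm.spot_in('wrist',q)[:2]:
        u,v=r['position']; a,b=int(round(v)),int(round(u))
        print(q,round(r['score'],2),(round(u),round(v)),np.nanmedian(P[a-2:a+3,b-2:b+3].reshape(-1,3),0).round(1))
E
```

```text
[ 448.09763794 -204.90325083  155.02471835] [-9.87927971e-02  2.36239439e-01 -4.19037226e-01 -3.92221518e-04
 -9.17163602e-01 -1.34096569e+00]
knob_drawer_handle 0.85 (337, 260) [ 491.6 -186.6   64.8]
bar_drawer_handle 0.8 (575, 380) [614.6  81.1  39.3]
dibber_mid 0.76 (112, 233) [ 514.3 -380.7   25.3]
```

View pics/w1.png

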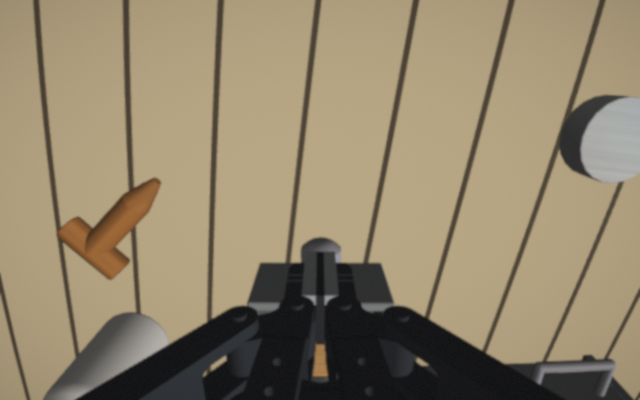

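The wrist view shows the dibber at (105,230), the bar handle at (575,375) and the knob just past the fingertips at (321,245). I'll check the knob and the dibber numerically.

```bash
cat >> h.py <<'E'
def dib(info,im,ztop=18):
    h=cv2.cvtColor(im,cv2.COLOR_BGR2HSV); m=((h[...,1]>150)&(h[...,0]<16)).astype(np.uint8); return m
E
python3 - <<'E'
from h import *
info=arm.camera_info('wrist'); im=cv2.imread('pics/w1.png'); E=np.array(info['extrinsics']); print(E.round(3))
for u,v,z in [(321,240,55),(303,248,55),(341,248,55),(540,370,60),(610,365,60)]: print((u,v),atz(info,u,v,z).round(1))
p=np.linalg.inv(E)@np.array([448,-205,155,1]); print('tcp px',info['fx']*p[0]/p[2]+info['cx'],info['fy']*p[1]/p[2]+info['cy'])
h=cv2.cvtColor(im,cv2.COLOR_BGR2HSV); print(h[230,110],h[240,95],h[200,60])
m=((h[...,1]>150)).astype(np.uint8); m[:,200:]=0
n,l,st,ce=cv2.connectedComponentsWithStats(m); k=1+np.argmax(st[1:,4]); print(st[k],ce[k])
vv,uu=np.nonzero(l==k); p=atz
P=np.array([atz(info,u,v,13)[:2] for u,v in zip(uu,vv)])
mu=P.mean(0); w,V=np.linalg.eigh(np.cov((P-mu).T)); d=V[:,1]; t=(P-mu)@d; s=np.sign(np.mean(t**3)); t*=s; d=d*s
n_=np.array([-d[1],d[0]]); c=(P-mu)@n_
sh=(t>0)&(t<20)
print('dir',np.degrees(np.arctan2(d[1],d[0])),t.min(),t.max(),c.min(),c.max(),'shaft',c[sh].min(),c[sh].max(),'mid',mu+d*(t.max()+t.min())/2)
E
```

```text
[[-1.30000e-01  9.38000e-01  3.22000e-01  3.65085e+02]
 [ 9.92000e-01  1.23000e-01  4.20000e-02 -2.18636e+02]
 [ 0.00000e+00  3.25000e-01 -9.46000e-01  2.99009e+02]
 [ 0.00000e+00  0.00000e+00  0.00000e+00  1.00000e+00]]
(321, 240) [ 482.3 -202.3   55. ]
(303, 248) [ 491.  -215.5   55. ]
(341, 248) [ 487.1 -185.9   55. ]
(540, 370) [586.6  15.4  60. ]
(610, 365) [575.7  84.2  60. ]
tcp px 325.6354457199801 267.2002994401708
[ 14 165 151] [ 14 160 124] [ 20  72 177]
[  58  179  101   99 3596] [109.50583982 230.17769744]
dir 138.1648058059529 -43.26299010571604 72.10969433238536 -32.16870167876303 32.31483258937946 shaft -11.951228534452802 10.98228547284981 mid [ 508.68633877 -385.2670901 ]
```

>>> arm_command(
  rows=[
    [[0,0,0.45],[0,0,0]],
    [[0,0,0.45],[0,0,0]],
    [[0,0,0.45],[0,0,0]],
  ],
)

```text
clock: 2.7
position: [443.6, -208.2, 40.0]
ee_rot: [-0.062, 0.998, 0.001, -0.004]
contact_force: [-0.6, -0.9, 0.9]
gripper_width: 0.0
grasp_force: 0.0
```

>>> arm_command(
  rows=[
    [[-0.06,0,0],[0,0,0]],
    [[-0.12,0,0],[0,0,0]],
    [[-0.2,0,0],[0,0,0]],
    [[-0.28,0,0],[0,0,0]],
    [[-0.36,0,0],[0,0,0]],
  ],
)

```text
clock: 3.2
position: [535.2, -197.6, 43.5]
ee_rot: [-0.062, 0.998, 0.0, -0.002]
contact_force: [-1.7, -0.0, -1.1]
gripper_width: -0.3
grasp_force: 1.1
```

>>> arm_command(
  rows=[
    [[-0.05,0,0],[0,0,0]],
    [[-0.09,0,0],[0,0,0]],
    [[-0.12,0,0],[0,0,0]],
    [[-0.15,0,0],[0,0,0]],
    [[-0.17,0,0],[0,0,0]],
  ],
)

```text
clock: 3.7
position: [579.2, -190.7, 44.0]
ee_rot: [-0.064, 0.998, -0.0, 0.0]
contact_force: [-1.8, -1.2, 0.0]
gripper_width: 0.0
grasp_force: 0.8
```

>>> arm_command(
  rows=[
    [[-0.02,0,0],[0,0,0]],
    [[-0.04,0,0],[0,0,0]],
    [[-0.05,0,0],[0,0,0]],
    [[-0.06,0,0],[0,0,0]],
    [[-0.065,0,0],[0,0,0]],
  ],
)

```text
clock: 4.2
position: [595.2, -188.3, 44.0]
ee_rot: [-0.064, 0.998, -0.0, 0.0]
contact_force: [-0.9, -0.9, 1.4]
gripper_width: -0.1
grasp_force: 0.8
```

>>> arm_command(
  rows=[
    [[-0.01,0,0],[0,0,0]],
    [[-0.02,0,0],[0,0,0]],
    [[-0.026,0,0],[0,0,0]],
    [[-0.032,0,0],[0,0,0]],
    [[-0.036,0,0],[0,0,0]],
  ],
)

```text
clock: 4.7
position: [596.1, -188.1, 43.8]
ee_rot: [-0.063, 0.998, 0.001, -0.009]
contact_force: [-17.4, -2.6, 14.3]
gripper_width: 0.2
grasp_force: 9.2
```

>>> arm_command(
  rows=[
    [[0.08,0,0],[0,0,0]],
    [[0.16,0,0],[0,0,0]],
    [[0.16,0,-0.2],[0,0,0]],
    [[0.16,0,-0.4],[0,0,0]],
    [[0.16,0,-0.4],[0,0,0]],
  ],
)

```text
clock: 5.2
position: [569.8, -193.3, 152.3]
ee_rot: [-0.065, 0.998, -0.002, 0.009]
contact_force: [1.8, 0.9, 0.5]
gripper_width: 0.1
grasp_force: 0.0
```

```bash
python3 - <<'E'
from h import *
s=arm.read_state(); p=s['position']; M=R.from_quat(s['ee_rot']).as_matrix(); print(p,M.round(4)); print((M.T@(np.array([601.6,54.6,140])-p)/250).round(4))
E
```

```text
[ 569.79938062 -193.25207798  152.28798149] [[-0.9914 -0.1296  0.0178]
 [-0.1296  0.9916 -0.0034]
 [-0.0172 -0.0057 -0.9998]]
[-0.2538  0.9668  0.048 ]
```

>>> arm_command(
  rows=[
    [[-0.25,0.967,0.03],[0,0,0]],
    [[-0.25,0.967,0.03],[0,0,0]],
    [[-0.25,0.967,0.03],[0,0,0]],
    [[-0.25,0.967,0.03],[0,0,0]],
    [[-0.25,0.967,0.03],[0,0,0]],
  ],
)

```text
clock: 5.7
position: [596.0, 58.0, 136.6]
ee_rot: [-0.064, 0.998, 0.001, 0.001]
contact_force: [1.0, -0.3, -0.6]
gripper_width: 0.0
grasp_force: 0.0
```

>>> arm_command(
  rows=[
    [[0,0,0],[0,0,0]],
    [[0,0,0],[0,0,0]],
  ],
)

```text
clock: 5.9
position: [595.7, 57.2, 136.2]
ee_rot: [-0.065, 0.998, 0.0, 0.001]
contact_force: [-1.1, -0.2, -0.5]
gripper_width: -0.0
grasp_force: 0.0
```

```bash
python3 - <<'E'
from h import *
s=arm.read_state(); p=s['position']; M=R.from_quat(s['ee_rot']).as_matrix(); print(p,M.round(4)); print((M.T@(np.array([601.6,54.6,100])-p)/250).round(4))
info,im,P=shot('wrist','w2')
E
```

```text
[595.74158089  57.22406267 136.1861085 ] [[-9.915e-01 -1.304e-01  1.000e-03]
 [-1.304e-01  9.915e-01  7.000e-04]
 [-1.100e-03  5.000e-04 -1.000e+00]]
[-0.0217 -0.0135  0.1448]
```

View pics/w2.png

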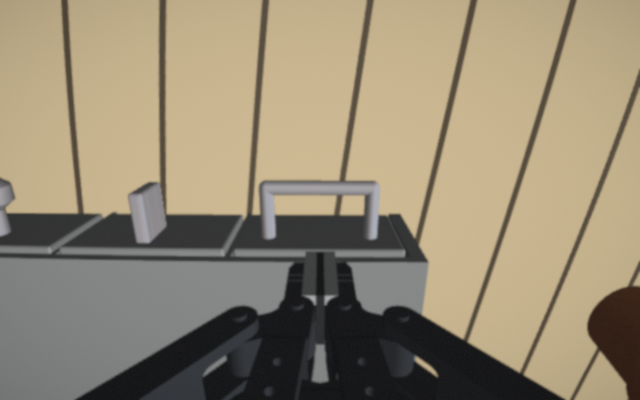

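The bar pull shows clearly, with ends at (264,187) and (378,187). The top edge of the drawer's front panel is near row 250.

```bash
python3 - <<'E'
from h import *
info=arm.camera_info('wrist')
for u,v,z in [(264,188,55),(378,188,55),(265,183,58),(377,183,58),(235,251,76),(404,254,76),(427,262,85),(0,258,85)]: print((u,v),atz(info,u,v,z).round(1))
E
```

```text
(264, 188) [587.   16.5  55. ]
(378, 188) [577.   93.2  55. ]
(265, 183) [582.4  17.3  58. ]
(377, 183) [572.8  91.2  58. ]
(235, 251) [625.7   3.6  76. ]
(404, 254) [613.5 114.1  76. ]
(427, 262) [612.9 126.9  85. ]
(0, 258) [ 648.6 -152.6   85. ]
```

>>> arm_command(
  rows=[
    [[-0.025,-0.006,0.1],[0,0,0]],
    [[-0.025,-0.006,0.2],[0,0,0]],
    [[-0.025,-0.006,0.28],[0,0,0]],
    [[-0.025,-0.006,0.34],[0,0,0]],
    [[-0.025,-0.006,0.38],[0,0,0]],
  ],
)

```text
clock: 6.45
position: [601.2, 52.9, 40.1]
ee_rot: [-0.063, 0.998, -0.0, -0.001]
contact_force: [-0.3, 0.9, 0.7]
gripper_width: -0.1
grasp_force: 0.0
```

>>> arm_command(
  rows=[
    [[0.01,0,0],[0,0,0]],
    [[0.025,0,0],[0,0,0]],
    [[0.04,0,0],[0,0,0]],
  ],
)

```text
clock: 6.75
position: [593.1, 53.3, 42.5]
ee_rot: [-0.064, 0.998, 0.0, 0.002]
contact_force: [6.3, -1.5, -3.7]
gripper_width: -0.1
grasp_force: 3.7
```

>>> arm_command(
  rows=[
    [[0.02,0,0],[0,0,0]],
    [[0.05,0,0],[0,0,0]],
    [[0.09,0,0],[0,0,0]],
    [[0.14,0,0],[0,0,0]],
    [[0.2,0,0],[0,0,0]],
  ],
)

```text
clock: 7.25
position: [542.1, 47.2, 42.3]
ee_rot: [-0.064, 0.998, 0.0, 0.001]
contact_force: [3.2, 0.6, 0.8]
gripper_width: 0.1
grasp_force: 1.1
```

>>> arm_command(
  rows=[
    [[0.06,0,0],[0,0,0]],
    [[0.12,0,0],[0,0,0]],
    [[0.18,0,0],[0,0,0]],
    [[0.24,0,0],[0,0,0]],
    [[0.28,0,0],[0,0,0]],
  ],
)

```text
clock: 7.75
position: [471.5, 38.0, 42.0]
ee_rot: [-0.064, 0.998, 0.0, 0.0]
contact_force: [1.5, -0.3, 2.3]
gripper_width: 0.2
grasp_force: 1.0
```

>>> arm_command(
  rows=[
    [[0.025,0,0],[0,0,0]],
    [[0.05,0,0],[0,0,0]],
    [[0.07,0,0],[0,0,0]],
    [[0.085,0,0],[0,0,0]],
    [[0.092,0,0],[0,0,0]],
  ],
)

```text
clock: 8.25
position: [449.6, 35.1, 41.2]
ee_rot: [-0.064, 0.998, -0.0, -0.0]
contact_force: [2.1, 0.6, 1.2]
gripper_width: -0.3
grasp_force: 0.8
```

>>> arm_command(
  rows=[
    [[-0.018,0,0],[0,0,0]],
    [[-0.018,0,-0.1],[0,0,0]],
    [[-0.018,0,-0.25],[0,0,0]],
    [[-0.018,0,-0.42],[0,0,0]],
    [[-0.018,-0.1,-0.45],[0,0,0]],
  ],
)

```text
clock: 8.75
position: [460.4, 12.4, 158.2]
ee_rot: [-0.066, 0.998, 0.001, 0.004]
contact_force: [0.9, 0.6, -0.3]
gripper_width: -0.2
grasp_force: 0.0
```

>>> arm_command(
  rows=[
    [[-0.02,-0.82,0],[0,0,0]],
    [[-0.02,-0.82,0],[0,0,0]],
    [[-0.02,-0.82,0],[0,0,0]],
    [[-0.02,-0.82,0],[0,0,0]],
    [[-0.02,-0.82,0],[0,0,0]],
  ],
  grip=0.65,
)

```text
clock: 9.25
position: [488.3, -196.2, 152.7]
ee_rot: [-0.061, 0.998, -0.0, -0.001]
contact_force: [0.3, 0.3, -0.7]
gripper_width: 55.6
grasp_force: 0.0
```

>>> arm_command(
  rows=[
    [[0,-0.7,0],[0,0,0.271]],
    [[0,-0.7,0],[0,0,0.271]],
    [[0,-0.7,0],[0,0,0.271]],
    [[0,-0.7,0],[0,0,0.271]],
    [[0,-0.7,0],[0,0,0.271]],
  ],
)

```text
clock: 9.75
position: [510.4, -368.1, 151.9]
ee_rot: [0.311, 0.95, 0.0, -0.002]
contact_force: [-0.8, 0.4, -1.4]
gripper_width: 55.5
grasp_force: 0.0
```

```bash
cat > rel.py <<'E'
from h import *
import sys
# usage: rel.py x y z yaw_of_tool_x_deg
def rel(t,yaw):
    s=arm.read_state(); p=s['position']; M=R.from_quat(s['ee_rot'])
    a=np.radians(yaw); T=R.from_matrix(np.array([[np.cos(a),np.sin(a),0],[np.sin(a),-np.cos(a),0],[0,0,-1]]))
    print('pos',p.round(1),'F',s['contact_force'].round(1) if hasattr(s['contact_force'],'round') else s['contact_force'],'w',s['gripper_width'],'t',s['clock'])
    print('shift',(M.inv().apply(np.array(t)-p)/250).round(4),'turn',((M.inv()*T).as_rotvec()/np.pi).round(4),'j6',s['joints'][5])
if __name__=='__main__': v=list(map(float,sys.argv[1:])); rel(v[:3],v[3])
E
python3 rel.py 516 -390 100 138.5
```

```text
pos [ 510.4 -368.1  151.9] F [-0.8  0.4 -1.4] w 55.46329172974292 t 9.75
shift [-0.0706 -0.0572  0.2076] turn [-0.0003 -0.0009  0.0293] j6 -1.8351232377692523
```

>>> arm_command(
  rows=[
    [[-0.07,-0.057,0.2],[0,0,0.029]],
    [[-0.07,-0.057,0.2],[0,0,0.029]],
    [[-0.07,-0.057,0.2],[0,0,0.029]],
    [[-0.07,-0.057,0.2],[0,0,0.029]],
  ],
)

```text
clock: 10.15
position: [517.4, -386.9, 104.7]
ee_rot: [0.348, 0.937, -0.0, 0.0]
contact_force: [0.8, -0.2, 0.5]
gripper_width: 55.3
grasp_force: 0.0
```

```bash
python3 rel.py 516 -390 2 138.5; python3 - <<'E'
from h import *
info,im,P=shot('wrist','w3')
h=cv2.cvtColor(im,cv2.COLOR_BGR2HSV); m=(h[...,1]>150).astype(np.uint8)
n,l,st,ce=cv2.connectedComponentsWithStats(m)
for k in 1+np.argsort(-st[1:,4])[:2]: print(st[k],ce[k])
E
```

```text
pos [ 517.4 -386.9  104.7] F [ 0.8 -0.2  0.5] w 55.28584082562516 t 10.15
shift [-0.0036 -0.013   0.4108] turn [-0.0001  0.0002  0.0041] j6 -1.8906242100751665
[ 275  107   86  148 5732] [317.84909281 200.62491277]
[  80  278  121   80 4970] [128.9195171 308.3056338]
```

View pics/w3.png

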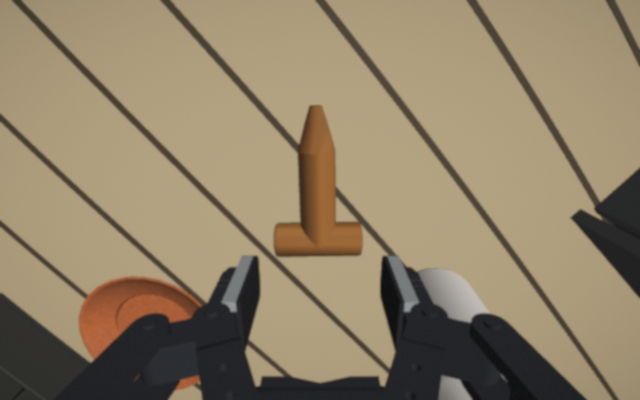

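The dibber lies straight between the fingers, with its tip at (316,107), its cross handle spanning columns 275–362 at row 240, and its shaft around column 317.

```bash
python3 - <<'E'
from h import *
info=arm.camera_info('wrist')
t=atz(info,316,107,11)[:2]; a=atz(info,275,240,13)[:2]; b=atz(info,362,240,13)[:2]; e=atz(info,318,256,10)[:2]
s1=atz(info,317,165,20)[:2]
c=(a+b)/2; d=(t-c); print('tip',t,'cross',c,'back',e,'len',np.linalg.norm(t-c),np.linalg.norm(a-b),'yaw',np.degrees(np.arctan2(d[1],d[0])))
u=d/np.linalg.norm(d); print('mid from tip',t-55*u,'from cross',c+42*u,'grasp',((t-55*u)+(c+42*u))/2-10*u)
E
```

```text
tip [ 466.50106411 -345.67108787] cross [ 540.90079194 -407.58787329] back [ 552.09249823 -417.75730702] len 96.79363521564852 65.30277173213555 yaw 140.23216667834643
mid from tip [ 508.77641642 -380.85339289] from cross [ 508.61779562 -380.72138582] grasp [ 516.38353372 -387.18417209]
```

>>> arm_command(
  rows=[
    [[0.003,0,0.15],[0,0,-0.005]],
    [[0.003,0,0.3],[0,0,-0.005]],
    [[0.003,0,0.37],[0,0,-0.005]],
    [[0.003,0,0.4],[0,0,-0.005]],
    [[0.003,0,0.407],[0,0,-0.005]],
  ],
)

```text
clock: 10.7
position: [517.1, -386.5, 2.9]
ee_rot: [0.341, 0.94, -0.0, 0.001]
contact_force: [0.1, -0.0, -0.2]
gripper_width: 55.5
grasp_force: 0.0
```

>>> arm_command(
  rows=[
    [[0,0,0],[0,0,0]],
    [[0,0,0],[0,0,0]],
    [[0,0,0],[0,0,0]],
    [[0,0,0],[0,0,0]],
    [[0,0,0],[0,0,0]],
  ],
  grip=0,
)

```text
clock: 11.2
position: [517.6, -387.2, 4.3]
ee_rot: [0.341, 0.94, -0.0, 0.002]
contact_force: [-0.3, 1.4, 5.1]
gripper_width: 23.9
grasp_force: 59.0
```

>>> arm_command(
  rows=[
    [[0,0,-0.1],[0,0,0]],
    [[0,0,-0.25],[0,0,0]],
    [[0,0,-0.4],[0,0,0]],
    [[0,0,-0.58],[0,0,0]],
    [[0,0,-0.58],[0,0,0]],
  ],
)

```text
clock: 11.7
position: [520.1, -389.0, 155.4]
ee_rot: [0.341, 0.94, -0.001, 0.008]
contact_force: [0.5, -0.5, -0.1]
gripper_width: 24.2
grasp_force: 59.0
```

```bash
python3 rel.py 539 -170 150 187.3
```

```text
pos [ 520.1 -389.   155.4] F [ 0.5 -0.5 -0.1] w 24.21321663576301 t 11.7
shift [0.5039 0.7207 0.0155] turn [-0.0013  0.0049 -0.2621] j6 -1.875788167902235
```

>>> arm_command(
  rows=[
    [[0.504,0.72,0],[0,0,-0.262]],
    [[0.504,0.72,0],[0,0,-0.262]],
    [[0.504,0.72,0],[0,0,-0.262]],
    [[0.504,0.72,0],[0,0,-0.262]],
    [[0.504,0.72,0],[0,0,-0.262]],
  ],
)

```text
clock: 12.2
position: [535.1, -164.2, 147.1]
ee_rot: [-0.031, 1.0, 0.0, 0.0]
contact_force: [0.2, 0.3, -1.1]
gripper_width: 23.9
grasp_force: 59.2
```

```bash
python3 rel.py 561.2 51.8 120 187.3
```

```text
pos [ 535.1 -164.2  147.1] F [ 0.2  0.3 -1.1] w 23.94637033665608 t 12.2
shift [-0.1575  0.8558  0.1092] turn [ 0.0003  0.0001 -0.0209] j6 -1.4995757495791582
```

>>> arm_command(
  rows=[
    [[-0.157,0.856,0.09],[0,0,-0.021]],
    [[-0.157,0.856,0.09],[0,0,-0.021]],
    [[-0.157,0.856,0.09],[0,0,-0.021]],
    [[-0.157,0.856,0.09],[0,0,-0.021]],
    [[-0.157,0.856,0.09],[0,0,-0.021]],
  ],
)

```text
clock: 12.7
position: [563.4, 51.8, 124.0]
ee_rot: [-0.061, 0.998, 0.0, 0.0]
contact_force: [-0.6, -0.3, -1.2]
gripper_width: 23.6
grasp_force: 59.3
```

>>> arm_command(
  rows=[
    [[0,0,0],[0,0,0]],
    [[0,0,0],[0,0,0]],
  ],
)

```text
clock: 12.9
position: [563.0, 48.1, 124.3]
ee_rot: [-0.06, 0.998, -0.0, -0.0]
contact_force: [0.5, -0.6, -1.1]
gripper_width: 24.0
grasp_force: 59.3
```

```bash
python3 rel.py 561.2 51.8 29 187.3; python3 - <<'E'
from h import *
info,im,P=shot('wrist','w4')
E
```

```text
pos [563.   48.1 124.3] F [ 0.5 -0.6 -1.1] w 24.013280673049643 t 12.9
shift [0.0049 0.0156 0.3811] turn [-0.     -0.0003 -0.0026] j6 -1.8233233227935381
```

View pics/w4.png

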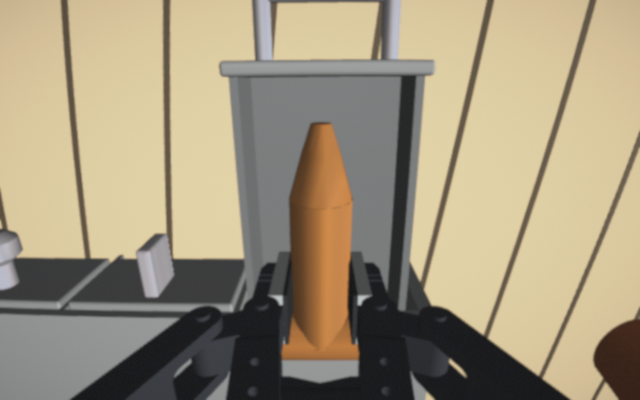

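The drawer stands open, its front panel spanning columns 220–434 near row 68, and the dibber is in line with it. I'll check the drawer's pose.

```bash
python3 - <<'E'
from h import *
info=arm.camera_info('wrist')
for u,v,z in [(220,75,76),(434,73,76),(220,63,76),(434,61,76),(234,120,64),(418,120,64)]: print((u,v),atz(info,u,v,z).round(1))
E
```

```text
(220, 75) [483.8 -15.1  76. ]
(434, 73) [469.3  96.4  76. ]
(220, 63) [477.8 -15.3  76. ]
(434, 61) [463.5  95.2  76. ]
(234, 120) [508.   -9.4  64. ]
(418, 120) [495.3  96.4  64. ]
```

>>> arm_command(
  rows=[
    [[0.01,0.014,0.1],[0,0,-0.003]],
    [[0.01,0.014,0.2],[0,0,-0.003]],
    [[0.01,0.014,0.28],[0,0,-0.003]],
    [[0.01,0.014,0.34],[0,0,-0.003]],
    [[0.01,0.014,0.365],[0,0,-0.003]],
  ],
)

```text
clock: 13.45
position: [559.4, 49.3, 32.0]
ee_rot: [-0.063, 0.998, -0.0, -0.001]
contact_force: [-0.9, -0.4, -0.6]
gripper_width: 24.2
grasp_force: 59.3
```

>>> arm_command(
  rows=[
    [[0,0,0.004],[0,0,0]],
    [[0,0,0.008],[0,0,0]],
    [[0,0,0.011],[0,0,0]],
    [[0,0,0.011],[0,0,0]],
  ],
)

```text
clock: 13.85
position: [560.9, 51.2, 31.3]
ee_rot: [-0.064, 0.998, 0.0, 0.001]
contact_force: [-0.6, -0.5, -0.8]
gripper_width: 23.7
grasp_force: 59.3
```

>>> arm_command(
  rows=[
    [[0,0,0.004],[0,0,0]],
    [[0,0,0.008],[0,0,0]],
    [[0,0,0.01],[0,0,0]],
    [[0,0,0.01],[0,0,0]],
  ],
)

```text
clock: 14.25
position: [561.2, 51.4, 29.2]
ee_rot: [-0.064, 0.998, 0.0, 0.001]
contact_force: [-0.4, 0.7, 5.5]
gripper_width: 23.7
grasp_force: 60.0
```

>>> arm_command(
  rows=[
    [[0,0,0],[0,0,0]],
    [[0,0,0],[0,0,0]],
    [[0,0,0],[0,0,0]],
  ],
  grip=0.5,
)

```text
clock: 14.55
position: [560.4, 51.2, 27.9]
ee_rot: [-0.064, 0.998, -0.0, -0.0]
contact_force: [0.7, -0.0, 0.2]
gripper_width: 42.6
grasp_force: 0.0
```

>>> arm_command(
  rows=[
    [[0,0,-0.05],[0,0,0]],
    [[0,0,-0.15],[0,0,0]],
    [[0,0,-0.3],[0,0,0]],
    [[0,0,-0.45],[0,0,0]],
    [[0,0,-0.48],[0,0,0]],
  ],
)

```text
clock: 15.05
position: [563.4, 51.8, 154.0]
ee_rot: [-0.064, 0.998, 0.001, 0.005]
contact_force: [0.4, 0.2, -0.3]
gripper_width: 42.9
grasp_force: 0.0
```

```bash
python3 rel.py 400 33.5 150 187.3; python3 - <<'E'
from h import *
info,im,P=shot('wrist','w5')
E
```

```text
pos [563.4  51.8 154. ] F [ 0.4  0.2 -0.3] w 42.85758795416078 t 15.05
shift [0.6578 0.0113 0.0092] turn [0.0003 0.0033 0.0005] j6 -1.8218282963817458
```

View pics/w5.png

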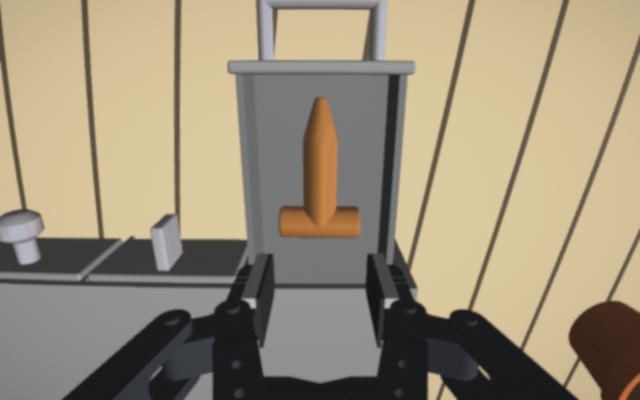

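The dibber lies flat in the drawer, with its tip at (321,100) and its cross handle at row 222, clear of the walls and of the chest's lip. Next I'll push the drawer shut on its bar from outside.

>>> arm_command(
  rows=[
    [[0.63,0.003,0],[0,0,0]],
    [[0.63,0.003,0],[0,0,0]],
    [[0.63,0.003,0],[0,0,0]],
    [[0.63,0.003,0],[0,0,0]],
    [[0.63,0.003,0],[0,0,0]],
  ],
  grip=0,
)

```text
clock: 15.6
position: [402.7, 31.4, 148.1]
ee_rot: [-0.064, 0.998, -0.0, -0.0]
contact_force: [1.0, 0.2, 0.4]
gripper_width: -0.0
grasp_force: 0.0
```

>>> arm_command(
  rows=[
    [[0,0,0.15],[0,0,0]],
    [[0,0,0.3],[0,0,0]],
    [[0,0,0.39],[0,0,0]],
    [[0,0,0.42],[0,0,0]],
    [[0,0,0.42],[0,0,0]],
  ],
)

```text
clock: 16.1
position: [404.9, 31.9, 42.1]
ee_rot: [-0.064, 0.998, -0.001, -0.001]
contact_force: [0.2, -0.1, 0.3]
gripper_width: -0.2
grasp_force: 0.0
```

```bash
python3 rel.py 540 52 46 187.3
```

```text
pos [404.9  31.9  42.1] F [ 0.2 -0.1  0.3] w -0.18543892745849397 t 16.1
shift [-0.5462  0.0106 -0.0169] turn [-0.0003 -0.0007  0.0002] j6 -1.9264049302834418
```

>>> arm_command(
  rows=[
    [[-0.05,0.001,-0.01],[0,0,0]],
    [[-0.1,0.001,-0.01],[0,0,0]],
    [[-0.15,0.002,-0.01],[0,0,0]],
    [[-0.2,0.002,-0.01],[0,0,0]],
    [[-0.26,0.003,-0.01],[0,0,0]],
  ],
)

```text
clock: 16.6
position: [469.5, 40.8, 46.0]
ee_rot: [-0.064, 0.998, -0.0, 0.0]
contact_force: [-2.7, -2.5, 1.7]
gripper_width: 0.2
grasp_force: 1.1
```

>>> arm_command(
  rows=[
    [[-0.06,0,0],[0,0,0]],
    [[-0.12,0,0],[0,0,0]],
    [[-0.18,0,0],[0,0,0]],
    [[-0.24,0,0],[0,0,0]],
    [[-0.28,0,0],[0,0,0]],
  ],
)

```text
clock: 17.1
position: [539.9, 50.0, 45.9]
ee_rot: [-0.064, 0.998, 0.0, 0.001]
contact_force: [-2.0, -0.4, 2.4]
gripper_width: 0.2
grasp_force: 1.0
```

26 mm to go, so slower now.

>>> arm_command(
  rows=[
    [[-0.03,0,0],[0,0,0]],
    [[-0.055,0,0],[0,0,0]],
    [[-0.075,0,0],[0,0,0]],
    [[-0.09,0,0],[0,0,0]],
    [[-0.1,0,0],[0,0,0]],
  ],
)

```text
clock: 17.6
position: [563.0, 53.1, 45.6]
ee_rot: [-0.064, 0.998, 0.0, 0.0]
contact_force: [-0.3, 0.4, 1.2]
gripper_width: 0.0
grasp_force: 0.8
```

>>> arm_command(
  rows=[
    [[-0.006,0,0],[0,0,0]],
    [[-0.012,0,0],[0,0,0]],
    [[-0.016,0,0],[0,0,0]],
    [[-0.018,0,0],[0,0,0]],
  ],
)

```text
clock: 18.0
position: [565.7, 53.4, 45.4]
ee_rot: [-0.064, 0.998, -0.0, -0.002]
contact_force: [-4.9, 0.4, 4.1]
gripper_width: 0.0
grasp_force: 2.9
```

>>> arm_command(
  rows=[
    [[-0.008,0,0],[0,0,0]],
    [[-0.014,0,0],[0,0,0]],
    [[-0.02,0,0],[0,0,0]],
    [[-0.024,0,0],[0,0,0]],
  ],
)

```text
clock: 18.4
position: [565.9, 53.1, 45.2]
ee_rot: [-0.063, 0.998, -0.001, -0.008]
contact_force: [-20.0, 3.7, 15.7]
gripper_width: -0.0
grasp_force: 9.4
```

The drawer is hard on its stop. I'll back off, rise and check.

>>> arm_command(
  rows=[
    [[0.08,0,0],[0,0,0]],
    [[0.16,0,0],[0,0,0]],
    [[0.24,0,-0.1],[0,0,0]],
    [[0.3,0,-0.3],[0,0,0]],
    [[0.3,0,-0.44],[0,0,0]],
  ],
)

```text
clock: 18.9
position: [498.1, 44.6, 157.6]
ee_rot: [-0.064, 0.998, 0.0, 0.001]
contact_force: [2.2, 0.4, 0.3]
gripper_width: -0.3
grasp_force: 0.0
```

>>> arm_command(
  rows=[
    [[0.3,-0.4,-0.1],[0,0,0]],
    [[0.3,-0.4,-0.1],[0,0,0]],
    [[0.3,-0.4,-0.1],[0,0,0]],
    [[0.3,-0.4,-0.1],[0,0,0]],
    [[0.3,-0.4,-0.1],[0,0,0]],
  ],
)

```text
clock: 19.4
position: [437.9, -64.3, 181.2]
ee_rot: [-0.063, 0.998, 0.0, 0.001]
contact_force: [-0.1, 0.5, -0.4]
gripper_width: 0.1
grasp_force: 0.0
```

```bash
python3 - <<'E'
from h import *
s=arm.read_state(); print(s['position'],s['contact_force'])
info,im,P=shot('top','top2'); a=cv2.imread('pics/top1.png')
cv2.imwrite('pics/cmp.png',np.hstack([cv2.resize(x[110:300,180:500],None,fx=1.25*2 if 0 else 1.24,fy=1.24) for x in (a,im)]))
c=im[120:225,260:420]; cv2.imwrite('pics/top2c.png',cv2.resize(c,None,fx=5,fy=5,interpolation=cv2.INTER_CUBIC))
E
```

```text
[437.85683924 -64.30098431 181.17721896] [-0.09927345  0.51446202 -0.35412954]
```

View pics/top2c.png

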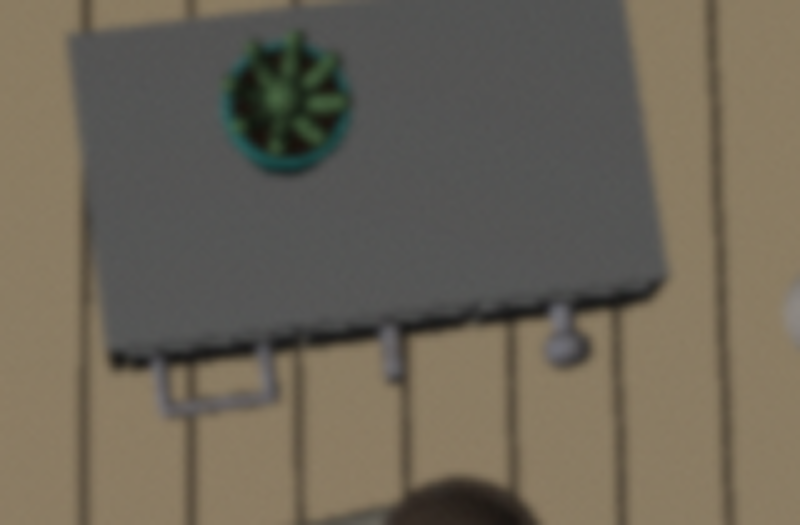

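View pics/cmp.png

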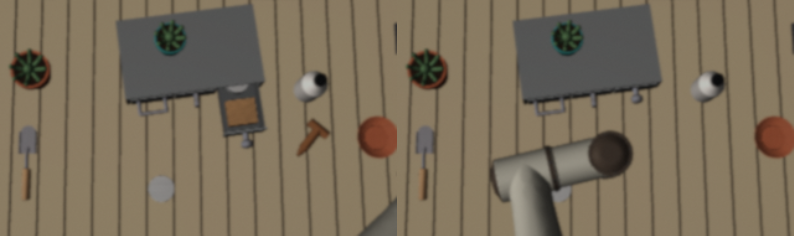

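All three drawers are shut: the bar handle is at (215,405), the fin at (392,365) and the knob at (567,350) in the crop. The planter, sprayer, saucer, trowel and pot look unmoved. The arm hides most of the tin, but what shows of it is in place.

```bash
python3 -c "
from bench import arm
print(arm.job_done())"
```

```text
the job is handed in; nothing more can be done
None
```

I shut the knob drawer, laid the dibber flat in the bar drawer, pushed that drawer home too, and handed the job in at about 19.5 s; the last picture shows all three drawers shut and nothing else visibly moved (tin partly hidden by the arm, jar not rechecked).

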